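# Store the spice jar in the stayed-lid spice box

## Robot

A 6-joint arm with a two-finger parallel gripper is mounted at the origin on a cart in front of the work surface, level with it; the furniture and walls round the work are solid. World frame = base frame: x ahead of the robot, y to its left, z up, the work surface at z = 0. Lengths are in m, angles in rad, forces in N, time in s.
With the tool pointing down it reaches from about 0.425 to 0.95 m from the base axis. Payload 3.5 kg.
Tool frame: the origin (TCP) lies at the very end of the fingers, on their centre line; the grasp point (between the pads) lies 19 mm behind it (grip_depth is the distance from the TCP to the grasp point, in m); x points along the fingers, z is the direction in which the jaws open and shut, and the axes are right-handed (so a half turn about x gives the same grasp; the last joint's range is limited). The gripper opens to 85 mm and grips with 20 to 120 N. Pads are 22 mm wide; open, the fingers measure 114 mm over their backs; the gripper's body (76 mm by 85 mm) begins 54 mm behind the grasp point. The pads swing forward as they close: fully open they stand 13 mm farther back than shut.
Start: joints at [1.197, 0.286, 1.577, -0, 1.279, -0.15], TCP at [0.15, 0.658, 0.231] pointing down, gripper open.
Joint ranges: [-2.77, 2.77], [-0.9, 2.22], [0.21, 2.48], [-1.53, 4.67], [0.24, 2.81], [-2.84, 2.84]. Speed limits (rad/s): [2.79, 2.79, 3.14, 3.14, 3.14, 3.14].

## Interface

Orientations are given as a unit quaternion [x, y, z, w].
In Python, from plant import get_state, read_camera, calibration, sign_off, recognise, grip_depth gives the robot as it stands. The module is installed in compiled form; this text tells all that it offers.
- The arm moves only by the tool servo_tool, never from a script. Its argument "deltas" is a list that holds one entry, the list of rows, each a list of 4 numbers: the shift along the world's x, y, z scaled (see below), then the turn about the world's z scaled (see below). In form: [[[tx, ty, tz, spin], ...]]. A call has exactly 5 rows; each row is the pose to reach, as a shift and turn from the pose commanded when the call began; what a row does not reach only later rows make up. The controller multiplies each number of a shift by 10 cm and each number of a turn by 90 degrees. A row lasts 1/10 s, in which the tool goes at most 50 mm and 8.59 degrees, less where a joint would pass 70% of its speed; a pose out of reach is approached as far as the arm can. A call with a number of a shift or a turn outside -1 to 1 is refused whole. A call with a gripper value outside its range is refused whole. "claw" is the gripper's target within -1 to 1 (fully open at 1, half-way at 0, shut at -1), set as the call begins (left out, the last holds). The fingers move at their own pace and stop on an object; "force" is the grip in N (left out, the last holds). Time passes only in rows, so rows that repeat a pose let the fingers close, or fill a call up. It gives the time, the measured TCP pose, the force and the opening at its end, in the units of the state.
- get_state(): the state, without advancing time (a new reading comes with each control period).
- read_camera(name): name is "scene" or "side" or "wrist"; returns the picture (384x512x3 uint8, blue, green, red); there is no depth.
- calibration(name): a dict with "intrinsics" (3x3 intrinsics, pixels), "R" (3x3) and "t" (3): a world point X has camera coordinates R X + t; the wrist camera has in their place "T_tool_cam" (4x4, takes a point from camera to tool coordinates, whose origin is the TCP and whose axes are the tool frame's). Camera axes: x right, y down, z forward; pixel columns grow to the right and rows downward; lengths in m; the calibration is good to about 2 mm. A picture is of the moment at which its call begins: read the wrist's pose just before it. calibration takes no time and is no camera call.
- sign_off(): hands the job in, once; it reports no verdict.
Trained networks look in the newest picture that a camera, given by its name, has taken for a name from the list of things; names that differ only in an ending like _2 or _b are one class to them, and where a whole thing is asked for, a point or a joint stands for the part that bears it (a point fixed in the world has none). Each returns a list of dicts, best first, with "p" (0 to 1); they miss things now and then, are a little off and sometimes report something else, mostly with a low value. They report only what shows in the picture. A call takes as long as a camera call. They do not tell look-alikes from the thing itself.
- recognise(camera, query): "at" ([x, y, z] in m, in world coordinates, good to about 4 mm: the middle of the surface that is visible of it).
The state is a dict: "time": time; "qpos": joint angles; "dq": joint speeds; "joint_efforts": joint torques, N m; "eef_pos": TCP position; "tcp_rot": TCP orientation; "contact_force": force on the tool from outside, world axes, zero at the start; "wrist_torque": the same for the moment, N m; "opening": opening from 0.0 (shut) to 1.0 (fully open).
Only numpy, scipy, OpenCV 4.12 (cv2) and the standard library are available. Lean on these libraries where they do the work, as an engineer would, in place of code of your own. Each camera call takes 0.05 s, during which the arm holds its last target. There are 200 camera calls.

## Task

Raise the lid of the wooden spice box and push the knee of its folding steel stay towards the hinge side, through straight, until it locks and the lid stands open without being held. Set the spice jar that was left out on the worktop down upright in the box beside the other two, without dropping it. Then pull the knee back towards the front to break the stay and lower the lid gently until it is fully closed, without shifting the salt shaker or the tumbler.

Things in the scene. Friction and masses are not known exactly. Their poses are not given: they have to be found in the camera images.
- spice_box: Wooden box with a hinged lid, fixed to the worktop, 170 (x) x 150 (y) x 125 mm high, walls and floor 8 mm. Origin: centre of its underside; -x is its front (lid handle side), z up. Lid hinge axis along y at x = +85, z = 130 mm. Two spice jars are fixed inside at x = +50, y = -30 and +30; the front half is empty. The stay is outside on the -y side.
- lid (a joint): Lid angle, rad: 0 closed, growing as raised; 1.36 with the stay straight, about 1.34 with it locked. Board 170 x 150 x 10 mm, 0.3 kg, with stiff damped hinges: let go above about 1.1 rad it stays, lower down it sinks slowly shut by itself. It cannot close while the stay is locked.
- lid_bar (a point): Middle of the lid's handle, a straight round steel bar 12 mm thick, about 96 mm of it free between its bent ends, parallel to the hinge (box y axis), 45 mm out from the lid's front edge and 215 mm from the hinge axis, level with the lid's middle plane (so it stands above the lid's edge when the lid is open).
- knee (a joint): Angle of the knee of the folding stay, rad: 0 folded (lid closed), straight at 2.66, locked against its stop at 2.91 (0.25 past straight). Small friction only: 1 to 3 N at the knob moves it. It is at about 2.0 to 2.6 when the lid has just been raised nearly all the way.
- knee_knob (a point): Middle of the knee's knob: round steel pin 16 mm thick, 47 mm long, along the box y axis, standing out to box -y (its middle at y = -112). It runs on an arc of 80 mm radius about point stay_pin. Box axes, mm: folded near x = -89, z = 45; locked near x = +25, z = 151. To lock, push it to the hinge side (+x); to break, pull it to the front (-x) and on down the arc.
- stay_pin (a point): Centre of the stay's lower pin (fixed) on the -y outer side of the box, at box x = -20, y = -81, z = 85 mm.
- spice_jar: The spice jar left out: upright glass jar with a dark cap, 41 mm in diameter, 105 mm high, about 0.11 kg. Origin: centre of its underside, z up. It starts on the worktop.
- salt_shaker: Bystander: small salt shaker, 44 mm in diameter, 90 mm high, origin under its centre.
- tumbler: Bystander: drinking glass, 81 mm in diameter, 93 mm high, origin under its centre.
Not all that is in view belongs to the job. Leave any purple or turquoise look-alike of the spice_jar alone.

How it is judged:
On the way, in this order (a step that is already met when the one before it is completed fails the run):
1. the lid stands open on its locked stay, not touched by the fingers, the jar not yet in the box (value of joint knee above 2.8 rad and value of joint lid above 1.28 rad and contact force between the fingers and spice_box below 0.1 N and not (x of spice_jar in the frame of spice_box between -0.065 and 0.065 m and y of spice_jar in the frame of spice_box between -0.055 and 0.055 m and z of spice_jar in the frame of spice_box between 0 and 0.02 m and angle between spice_jar's own z axis and vertical below 0.2 rad)), for 0.3 s.
2. the jar stands released in the box while the stay is still locked (value of joint knee above 2.8 rad and value of joint lid above 1.28 rad and x of spice_jar in the frame of spice_box between -0.065 and 0.065 m and y of spice_jar in the frame of spice_box between -0.055 and 0.055 m and z of spice_jar in the frame of spice_box between 0 and 0.02 m and angle between spice_jar's own z axis and vertical below 0.2 rad and contact force between the fingers and spice_jar below 0.1 N), for 0.2 s.
At the end, for the whole second after the job is handed in: The lid is closed (within 0.04 rad) and the jar stands at rest upright (within 0.2 rad) on the floor inside the box (value of joint lid below 0.04 rad and x of spice_jar in the frame of spice_box between -0.065 and 0.065 m and y of spice_jar in the frame of spice_box between -0.055 and 0.055 m and z of spice_jar in the frame of spice_box between 0 and 0.02 m and angle between spice_jar's own z axis and vertical below 0.2 rad and linear speed of spice_jar below 0.02 m/s); the robot touches nothing.
It fails at once if the lid slams: it is faster than 1.5 rad/s when nearly closed (value of joint lid below 0.3 rad and velocity of joint lid below -1.5 rad/s).
It fails at once if the jar is dropped: it moves at over 0.7 m/s (a fall of 25 mm) without the fingers on it (linear speed of spice_jar above 0.7 m/s and contact force between the fingers and spice_jar below 0.1 N).
It fails at once if the salt shaker is shifted by more than 30 mm (distance of salt_shaker from where it was at the start of the episode above 0.03 m).
It fails at once if the tumbler is shifted by more than 30 mm (distance of tumbler from where it was at the start of the episode above 0.03 m).
It also fails if it takes over 72 s, if anything falls off the work surface, if the arm or the gripper's body presses on something with over 40 N, if the wrist force passes 120 N, or if a joint passes its speed limit or range.

## Working session

There is one attempt and no reset: what is moved stays moved. The work goes in short steps, Python scripts to look and compute and a tool call to move; the robot and the scene stay as the last step left them, time stands still between calls to the robot, and variables do not carry over. Pictures are saved under pics/ and viewed, about 8 in all and at most 12, crops included, and the job is handed in when it is done.

Besides the shell and the picture viewer there is one more tool, called after "Request:" as name([rows], argument=value, ...), one row to a line, values as JSON. servo_tool: Moves the arm, as the interface text tells. Its arguments: {"type":"object","properties":{"deltas":{"type":"array"},"claw":{"type":"number"},"force":{"type":"number"}},"required":["deltas"]}

```bash
mkdir -p pics; cat > h.py <<'E'
import numpy as np, cv2
from plant import *
from scipy.spatial.transform import Rotation as R
np.set_printoptions(precision=4,suppress=True)
def snap(c,fn=None):
    im=read_camera(c)
    if fn: cv2.imwrite('pics/'+fn,im)
    return im
def proj(c,X):
    k=calibration(c); p=np.array(k['R'])@np.array(X)+np.array(k['t']); u=np.array(k['intrinsics'])@p; return u[:2]/u[2]
def pix2plane(c,uv,z):
    k=calibration(c); Rm=np.array(k['R']);C=-Rm.T@np.array(k['t']); d=Rm.T@np.linalg.inv(k['intrinsics'])@np.array([uv[0],uv[1],1.]); return C+d*(z-C[2])/d[2]
E
python3 - <<'E'
from h import *
s=get_state();print(s['time'],s['eef_pos'],s['tcp_rot'],s['qpos'],s['opening'],grip_depth)
a=snap('scene');b=snap('side')
cv2.imwrite('pics/a.png',np.vstack([cv2.resize(a,(400,300)),cv2.resize(b,(400,300))]))
cv2.imwrite('pics/scene.png',a);cv2.imwrite('pics/side.png',b)
for c in('scene','side'):
    k=calibration(c);print(c,'cam at',-np.array(k['R']).T@np.array(k['t']))
    for q in('spice_box','lid_bar','knee_knob','spice_jar','salt_shaker','tumbler'):
        for d in recognise(c,q)[:3]: print(q,np.array(d['at']),round(d['p'],2),proj(c,d['at']).round())
E
```

```text
0.0 [0.1495 0.6576 0.2299] [-0.4414  0.5534  0.4406  0.552 ] [ 1.197   0.2872  1.5782  0.      1.2786 -0.15  ] 1.00393805489373 0.0187
scene cam at [-0.4117 -0.4981  0.6247]
spice_box [ 0.4408 -0.21    0.1065] 0.96 [349. 224.]
spice_box [ 0.4798 -0.1973  0.1353] 0.49 [351. 205.]
lid_bar [ 0.4784 -0.1981  0.1345] 0.81 [351. 206.]
knee_knob [ 0.3914 -0.1601  0.0768] 0.66 [320. 239.]
spice_jar [0.4369 0.1659 0.0611] 0.85 [218. 205.]
spice_jar [0.3817 0.2173 0.081 ] 0.73 [190. 202.]
spice_jar [0.4387 0.0856 0.0594] 0.7 [242. 212.]
salt_shaker [0.4485 0.2822 0.0845] 0.63 [187. 186.]
tumbler [0.4575 0.4147 0.0766] 0.69 [156. 179.]
tumbler [ 0.3913 -0.1598  0.0754] 0.35 [319. 240.]
side cam at [0.4584 1.4922 0.8712]
spice_box [ 0.4886 -0.1303  0.0951] 0.83 [258. 170.]
lid_bar [ 0.4941 -0.1711  0.1354] 0.77 [256. 156.]
spice_jar [0.5455 0.1797 0.063 ] 0.8 [239. 221.]
spice_jar [0.4481 0.1879 0.074 ] 0.73 [270. 219.]
spice_jar [0.3824 0.2423 0.0633] 0.66 [291. 231.]
salt_shaker [0.4711 0.456  0.06  ] 0.62 [262. 276.]
salt_shaker [0.4555 0.3024 0.0551] 0.52 [268. 245.]
tumbler [0.4698 0.456  0.0571] 0.95 [263. 277.]
tumbler [ 0.3822 -0.1469  0.0453] 0.56 [286. 180.]
```

View pics/scene.png

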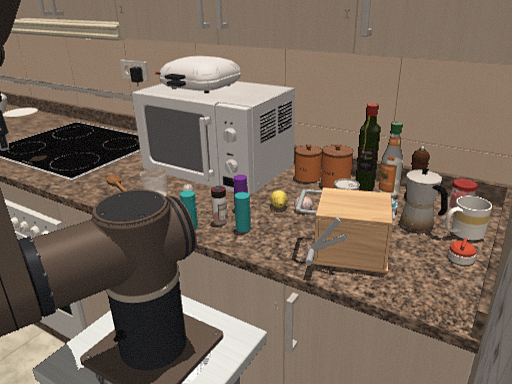

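View pics/side.png

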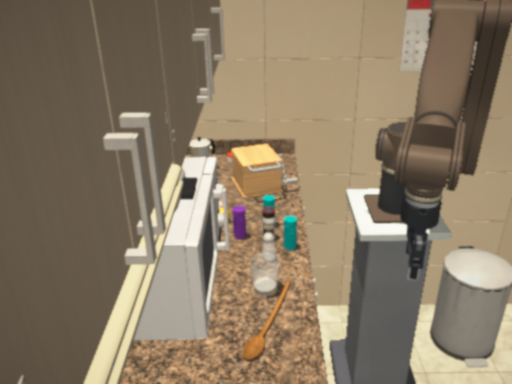

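```bash
python3 - <<'E'
import cv2,numpy as np
a=cv2.imread('pics/scene.png');b=cv2.imread('pics/side.png')
A=cv2.resize(a[170:280,270:410],(700,550),interpolation=cv2.INTER_CUBIC)[:, :480]
A=cv2.resize(a[180:280,285:400],(460,400),interpolation=cv2.INTER_CUBIC)
B=cv2.resize(a[170:245,175:260],(340,300),interpolation=cv2.INTER_CUBIC)
C=cv2.resize(b[135:215,215:315],(400,320)[::1],interpolation=cv2.INTER_CUBIC)
o=np.zeros((600,800,3),np.uint8);o[:400,:460]=A;o[:300,460:]=B;o[300:600,460:]=cv2.resize(b[135:210,220:305],(340,300),interpolation=cv2.INTER_CUBIC)
cv2.imwrite('pics/c1.png',o)
E
```

```text
(no output)
```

View pics/c1.png

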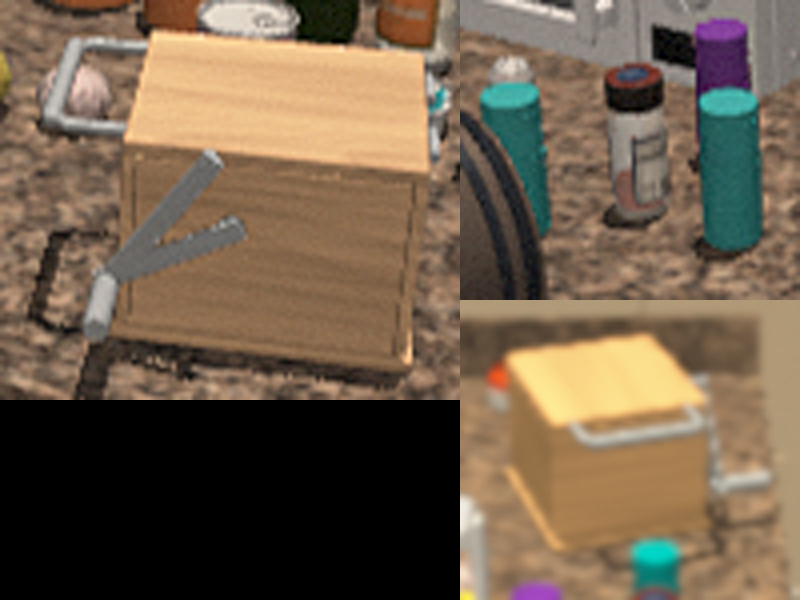

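The jar is the white one with the dark cap at scene (219,205). The cylinders at (190,205) and (242,212) are turquoise and the one at (240,190) is purple, so I leave those alone. The box front and handle face world +y, and the stay faces the robot. Next I'll fit the box and jar poses.

```bash
cat > geo.py <<'E'
from h import *
from scipy.optimize import least_squares,brentq
# stay model, box x-z plane, mm
H=np.array([85,130.]);PN=np.array([-20,85.])
def rotl(p,q):
    v=np.array(p)-H; c,s=np.cos(q),np.sin(q); return H+np.array([v[0]*c+v[1]*s,-v[0]*s+v[1]*c])
def P0(L):
    a=np.arctan2(40,69)+np.pi-2.66; return np.array([-89,45])+L*np.array([np.cos(a),np.sin(a)])
LL=brentq(lambda L:np.linalg.norm(rotl(P0(L),1.36)-PN)-80-L,40,200)
def knob(q):
    d=rotl(P0(LL),q)-PN; D=np.hypot(*d); a=np.arccos(np.clip((6400+D*D-LL*LL)/(160*D),-1,1)); t=np.arctan2(d[1],d[0])+a
    return PN+80*np.array([np.cos(t),np.sin(t)])
def bar(q): return rotl([-130,130],q)
E
python3 - <<'E'
from geo import *
print('L2',LL,'pin0',P0(LL));
for q in(0,.3,.8,1.1,1.2,1.25,1.3,1.34,1.36): print(q,knob(q),bar(q))
pts=[(-85,75,135),(85,75,135),(85,-75,135),(-85,-75,135)]
sc=[(323,188.2),(391.2,193.8),(392,222.5),(316,216)]
sd=[(244.5,166.2),(232,148),(265,143.7),(282,160.7)]
k=(-89,-112,45);b=[('scene',k,(310.5,257)),('scene',(-130,0,130),(300.5,200))]
obs=[('scene',p,u) for p,u in zip(pts,sc)]+[('side',p,u) for p,u in zip(pts,sd)]+b
def W(p,v):
    c,s=np.cos(p[2]),np.sin(p[2]);return [p[0]+(c*v[0]-s*v[1])/1e3,p[1]+(s*v[0]+c*v[1])/1e3,v[2]/1e3]
f=lambda p:np.concatenate([proj(c,W(p,v))-u for c,v,u in obs])
r=least_squares(f,[.48,-.2,-1.57],loss='soft_l1');print(r.x,f(r.x).reshape(-1,2))
print('bar',W(r.x,(-130,0,130)),'knob0',W(r.x,k),'knob lock',W(r.x,(25,-112,151)),'place',W(r.x,(-38,0,8)))
print('jar',pix2plane('scene',(218.75,188.75),.105))
t=R.from_quat(get_state()['tcp_rot']).as_matrix();print(t)
for p in[(.45,.09),(.39,.23),(.455,.29)]: print(proj('scene',[*p,0]))
# jar silhouette in side
print('side jar cap', proj('side',[.447,.172,.105]))
E
```

```text
L2 101.2029397524262 pin0 [-34.9138 130.5378]
0 [-89.4445  45.2827] [-130.  130.]
0.3 [-99.5941  93.0488] [-120.3973  193.5368]
0.8 [-71.2664 146.4146] [-64.7919 284.2316]
1.1 [-37.8189 162.9903] [-12.5232 321.6096]
1.2 [-23.578  164.9199] [  7.0931 330.3884]
1.25 [-15.4344 164.8696] [ 17.2057 334.0317]
1.3 [ -5.972  163.7605] [ 27.4878 337.165 ]
1.34 [  4.027  161.3066] [ 35.8181 339.2992]
1.36 [ 15.5117 156.6863] [ 40.0137 340.2409]
[ 0.4929 -0.2029 -1.2514] [[-0.7934 -1.1738]
 [-0.1784 -1.086 ]
 [ 1.4113  0.0546]
 [-0.5124 -1.0077]
 [-0.5991 -2.1929]
 [-0.2661 -1.1793]
 [ 2.9487 -1.8572]
 [ 0.7076 -2.4626]
 [-0.1809 -0.1128]
 [ 0.0176  0.3147]]
bar [np.float64(0.4521006879797528), np.float64(-0.07947755994177458), 0.13] knob0 [np.float64(0.3586368220757625), np.float64(-0.15356875894868036), 0.045] knob lock [np.float64(0.3944291819833141), np.float64(-0.2618041827813992), 0.151] place [np.float64(0.4809857503612857), np.float64(-0.16682544584186348), 0.008]
jar [0.4474 0.1665 0.105 ]
[[-0.     -0.9751  0.222 ]
 [ 0.      0.222   0.9751]
 [-1.      0.      0.    ]]
[243.8762 228.5294]
[190.5872 225.2543]
[188.8893 210.554 ]
side jar cap [269.7936 208.3622]
```

Request:
servo_tool([
  [[0.18,-0.2,0,0.04],[0.36,-0.4,0,0.08],[0.54,-0.6,0,0.12],[0.72,-0.8,0,0.16],[0.9,-1,0,0.2]],
], claw=-0.2, force=40)

```text
time: 1.2
eef_pos: [0.2404, 0.5574, 0.2315]
tcp_rot: [-0.523, 0.476, 0.523, 0.476]
contact_force: [0.8, 0.3, 0.6]
opening: 0.4
```

Request:
servo_tool([
  [[0.18,-0.2,0,0.03],[0.36,-0.4,0,0.06],[0.54,-0.6,0,0.09],[0.72,-0.8,0,0.12],[0.9,-1,0,0.145]],
])

```text
time: 1.7
eef_pos: [0.3304, 0.4573, 0.2315]
tcp_rot: [0.573, -0.414, -0.573, -0.414]
contact_force: [0.0, 0.1, -0.4]
opening: 0.398
```

Request:
servo_tool([
  [[0.14,-0.2,0,0],[0.28,-0.4,0,0],[0.42,-0.6,0,0],[0.56,-0.8,0,0],[0.7,-1,0,0]],
])

```text
time: 2.2
eef_pos: [0.4003, 0.3573, 0.2316]
tcp_rot: [0.573, -0.414, -0.573, -0.415]
contact_force: [-0.3, 0.2, -0.5]
opening: 0.397
```

Request:
servo_tool([
  [[0.04,-0.2,0,0],[0.08,-0.4,0,0],[0.12,-0.6,0,0],[0.16,-0.8,0,0],[0.2,-1,0,0]],
])

```text
time: 2.7
eef_pos: [0.4199, 0.2574, 0.2316]
tcp_rot: [0.573, -0.414, -0.573, -0.415]
contact_force: [0.1, -0.4, 0.2]
opening: 0.398
```

Request:
servo_tool([
  [[0.02,-0.2,0,0],[0.04,-0.4,0,0],[0.06,-0.6,0,0],[0.08,-0.8,0,0],[0.1,-1,0,0]],
])

```text
time: 3.2
eef_pos: [0.4298, 0.1574, 0.2316]
tcp_rot: [0.573, -0.414, -0.573, -0.415]
contact_force: [1.0, 0.1, 0.2]
opening: 0.4
```

Request:
servo_tool([
  [[0.02,-0.2,0,0],[0.04,-0.4,0,0],[0.06,-0.6,0,0],[0.08,-0.8,0,0],[0.1,-1,0,0]],
])

```text
time: 3.7
eef_pos: [0.4398, 0.0574, 0.2316]
tcp_rot: [0.573, -0.414, -0.573, -0.415]
contact_force: [-0.2, -0.4, -0.3]
opening: 0.394
```

Request:
servo_tool([
  [[0.02,-0.2,0,0],[0.04,-0.4,0,0],[0.06,-0.6,0,0],[0.08,-0.8,0,0],[0.1,-1,0,0]],
])

```text
time: 4.2
eef_pos: [0.4498, -0.0427, 0.2316]
tcp_rot: [0.573, -0.414, -0.573, -0.415]
contact_force: [-0.2, -1.4, 0.4]
opening: 0.401
```

```bash
cat >> geo.py <<'E'
BX=np.array([.4929,-.2029,-1.2514])
def W(v,p=None):
    p=BX if p is None else p
    c,s=np.cos(p[2]),np.sin(p[2]);return np.array([p[0]+(c*v[0]-s*v[1])/1e3,p[1]+(s*v[0]+c*v[1])/1e3,v[2]/1e3])
def B(w,p=None):
    p=BX if p is None else p
    c,s=np.cos(p[2]),np.sin(p[2]);d=(np.array(w[:2])-p[:2])*1e3;return np.array([c*d[0]+s*d[1],-s*d[0]+c*d[1],w[2]*1e3])
def wproj(s,X):
    k=calibration('wrist');T=np.eye(4);T[:3,:3]=R.from_quat(s['tcp_rot']).as_matrix();T[:3,3]=s['eef_pos']
    p=np.linalg.inv(T@np.array(k['T_tool_cam']))@np.append(X,1);u=np.array(k['intrinsics'])@p[:3];return u[:2]/u[2]
E
python3 - <<'E'
from geo import *
s=get_state();im=snap('wrist')
for q in('lid_bar','spice_box','knee_knob'):
    for d in recognise('wrist',q)[:2]: print(q,np.array(d['at']),B(d['at']),round(d['p'],2))
for v in[(-130,48,130),(-130,-48,130),(-85,75,135),(-85,-75,135),(-89,-112,45),(85,75,135),(85,-75,135)]:
    u=wproj(s,W(v));print(v,u)
    cv2.circle(im,tuple(int(a) for a in u),3,(0,0,255),1)
cv2.imwrite('pics/w1.png',im)
E
```

```text
lid_bar [ 0.4812 -0.1814  0.1349] [-24.0864  -4.3574 134.9   ] 0.94
spice_box [ 0.474  -0.1714  0.1351] [-35.8414  -8.0533 135.1   ] 0.78
knee_knob [ 0.3801 -0.1484  0.0529] [-87.1621 -89.9825  52.9   ] 0.56
(-130, 48, 130) [218.1706 230.7401]
(-130, -48, 130) [213.2004 125.5879]
(-85, 75, 135) [171.1707 259.1004]
(-85, -75, 135) [153.4692  91.1091]
(-89, -112, 45) [183.0213  56.4392]
(85, 75, 135) [ -8.3389 259.3329]
(85, -75, 135) [-62.2624  91.468 ]
```

View pics/w1.png

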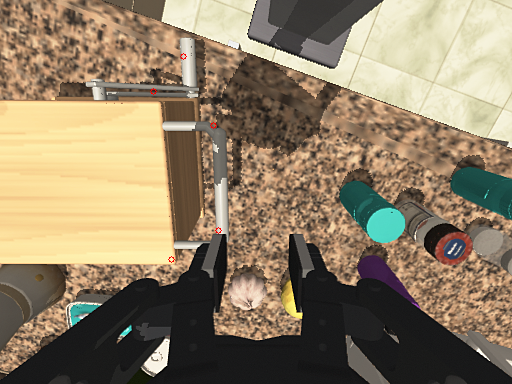

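```bash
python3 - <<'E'
from geo import *
s=get_state()
pts=[(-85,75,135),(85,75,135),(85,-75,135),(-85,-75,135)]
sc=[(323,188.2),(391.2,193.8),(392,222.5),(316,216)]
sd=[(244.5,166.2),(232,148),(265,143.7),(282,160.7)]
obs=[('scene',p,u) for p,u in zip(pts,sc)]+[('side',p,u) for p,u in zip(pts,sd)]
wo=[((-85,75,135),(172,263.5)),((-85,-75,135),(164,100)),((-130,0,130),(220.5,183))]
def f(p): return np.concatenate([proj(c,W(v,p))-u for c,v,u in obs]+[(wproj(s,W(v,p))-u)*.5 for v,u in wo])
def g(p): return np.concatenate([(wproj(s,W(v,p))-u) for v,u in wo])
r=least_squares(f,BX,loss='soft_l1');print(r.x,f(r.x).reshape(-1,2))
r2=least_squares(g,BX);print(r2.x,r2.fun)
for p in(r.x,r2.x): print(W((-130,0,130),p),W((25,-112,151),p))
print(s['eef_pos'])
E
```

```text
[ 0.494  -0.1994 -1.2719] [[-1.1846 -1.8477]
 [-0.7803 -1.1955]
 [-0.7372 -0.2378]
 [-2.2788 -2.0085]
 [-1.5065 -1.8897]
 [-0.2563 -1.0341]
 [ 3.2228 -1.4419]
 [ 0.149  -1.851 ]
 [-0.0078 -0.3424]
 [-2.8791 -1.881 ]
 [-1.131   1.6872]]
[ 0.4922 -0.1976 -1.2884] [ 1.1271 -0.4337 -1.2482 -3.3131  0.3485  4.5023]
[ 0.4557 -0.0752  0.13  ] [ 0.3943 -0.2563  0.151 ]
[ 0.456  -0.0727  0.13  ] [ 0.3916 -0.2528  0.151 ]
[ 0.4497 -0.0418  0.2314]
```

Request:
servo_tool([
  [[0.03,-0.16,-0.1,-0.01],[0.06,-0.32,-0.2,-0.02],[0.06,-0.32,-0.4,-0.02],[0.06,-0.32,-0.55,-0.02],[0.06,-0.32,-0.7,-0.02]],
])

```text
time: 4.9
eef_pos: [0.4557, -0.0729, 0.1607]
tcp_rot: [-0.566, 0.423, 0.567, 0.423]
contact_force: [0.0, -0.6, 0.1]
opening: 0.396
```

Request:
servo_tool([
  [[0,0,-0.15,0],[0,0,-0.3,0],[0,0,-0.4,0],[0,0,-0.5,0],[0,0,-0.5,0]],
])

```text
time: 5.4
eef_pos: [0.4549, -0.0731, 0.11]
tcp_rot: [-0.566, 0.423, 0.567, 0.423]
contact_force: [-0.6, -0.1, -0.2]
opening: 0.397
```

Request:
servo_tool([
  [[0,0,0,0],[0,0,0,0],[0,0,0,0],[0,0,0,0],[0,0,0,0]],
], claw=-1, force=30)

```text
time: 5.9
eef_pos: [0.4566, -0.0749, 0.1122]
tcp_rot: [0.568, -0.424, -0.565, -0.423]
contact_force: [1.6, -5.5, -0.8]
opening: 0.126
```

```bash
sed -i 's/^BX=.*/BX=np.array([.4935,-.2,-1.28])/' geo.py; cat >> geo.py <<'E'
def arc(qs):
    for i in range(0,len(qs)-1,5):
        b0=W([bar(qs[i])[0],0,bar(qs[i])[1]])
        print([[*np.round((W([bar(q)[0],0,bar(q)[1]])-b0)*10,3).tolist(),0] for q in qs[i+1:i+6]])
E
python3 -c "
from geo import *
print(B(W((-130,0,130))),W((-130,0,130)),get_state()['contact_force'],get_state()['opening'])
arc(np.linspace(0,1.3,31))"
```

```text
[-130.   -0.  130.] [ 0.4562 -0.0755  0.13  ] [ 1.5621 -5.4591 -0.7888] 0.1258686619538845
[[0.001, -0.002, 0.093, 0], [0.002, -0.008, 0.186, 0], [0.005, -0.017, 0.279, 0], [0.009, -0.031, 0.371, 0], [0.014, -0.048, 0.462, 0]]
[[0.006, -0.021, 0.091, 0], [0.014, -0.046, 0.18, 0], [0.022, -0.074, 0.268, 0], [0.032, -0.107, 0.355, 0], [0.043, -0.142, 0.441, 0]]
[[0.012, -0.039, 0.084, 0], [0.025, -0.082, 0.166, 0], [0.038, -0.128, 0.245, 0], [0.053, -0.177, 0.323, 0], [0.069, -0.23, 0.398, 0]]
[[0.017, -0.056, 0.073, 0], [0.034, -0.114, 0.143, 0], [0.053, -0.175, 0.211, 0], [0.072, -0.24, 0.276, 0], [0.092, -0.306, 0.338, 0]]
[[0.021, -0.069, 0.059, 0], [0.042, -0.141, 0.114, 0], [0.064, -0.215, 0.167, 0], [0.087, -0.291, 0.215, 0], [0.11, -0.369, 0.261, 0]]
[[0.024, -0.08, 0.042, 0], [0.048, -0.161, 0.08, 0], [0.073, -0.244, 0.115, 0], [0.098, -0.328, 0.145, 0], [0.124, -0.414, 0.172, 0]]
```

Request:
servo_tool([
  [[0.001,-0.01,0.093,0],[0.002,-0.025,0.186,0],[0.005,-0.04,0.279,0],[0.009,-0.05,0.371,0],[0.014,-0.07,0.462,0]],
])

```text
time: 6.4
eef_pos: [0.4579, -0.0795, 0.158]
tcp_rot: [0.566, -0.422, -0.566, -0.425]
contact_force: [5.3, 3.1, -3.3]
opening: 0.131
```

Request:
servo_tool([
  [[0.006,-0.021,0.091,0],[0.014,-0.046,0.18,0],[0.022,-0.074,0.268,0],[0.032,-0.107,0.355,0],[0.043,-0.142,0.441,0]],
])

```text
time: 6.9
eef_pos: [0.4622, -0.0927, 0.2019]
tcp_rot: [-0.566, 0.421, 0.567, 0.426]
contact_force: [5.7, 4.3, -3.5]
opening: 0.126
```

Request:
servo_tool([
  [[0.012,-0.039,0.084,0],[0.025,-0.082,0.166,0],[0.038,-0.128,0.245,0],[0.053,-0.177,0.323,0],[0.069,-0.23,0.398,0]],
])

```text
time: 7.4
eef_pos: [0.4692, -0.1143, 0.2422]
tcp_rot: [-0.565, 0.42, 0.568, 0.427]
contact_force: [5.7, 9.1, 0.2]
opening: 0.13
```

Request:
servo_tool([
  [[0.017,-0.05,0.073,0],[0.034,-0.105,0.143,0],[0.053,-0.165,0.211,0],[0.072,-0.23,0.276,0],[0.092,-0.295,0.338,0]],
])

```text
time: 7.9
eef_pos: [0.4786, -0.1434, 0.277]
tcp_rot: [-0.565, 0.419, 0.568, 0.427]
contact_force: [3.0, 9.6, 3.8]
opening: 0.127
```

Request:
servo_tool([
  [[0.021,-0.069,0.059,0],[0.042,-0.141,0.114,0],[0.064,-0.215,0.167,0],[0.087,-0.291,0.215,0],[0.11,-0.369,0.261,0]],
])

```text
time: 8.4
eef_pos: [0.4904, -0.1807, 0.305]
tcp_rot: [0.567, -0.419, -0.567, -0.427]
contact_force: [4.5, 9.8, 8.8]
opening: 0.126
```

Request:
servo_tool([
  [[0.024,-0.08,0.042,0],[0.048,-0.161,0.08,0],[0.073,-0.244,0.115,0],[0.098,-0.328,0.145,0],[0.12,-0.4,0.172,0]],
])

```text
time: 8.9
eef_pos: [0.5031, -0.2215, 0.3223]
tcp_rot: [0.568, -0.419, -0.565, -0.427]
contact_force: [6.4, 7.4, 5.5]
opening: 0.128
```

Request:
servo_tool([
  [[0.006,-0.02,0.007,0],[0.012,-0.04,0.013,0],[0.018,-0.06,0.02,0],[0.025,-0.08,0.025,0],[0.03,-0.1,0.03,0]],
])

```text
time: 9.4
eef_pos: [0.5062, -0.2314, 0.3248]
tcp_rot: [0.568, -0.419, -0.565, -0.426]
contact_force: [6.2, 6.5, 6.0]
opening: 0.125
```

Request:
servo_tool([
  [[0,0,0,0],[0,0,0,0],[0,0,0,0],[0,0,0,0],[0,0,0,0]],
], claw=-0.3)

```text
time: 9.9
eef_pos: [0.5033, -0.2345, 0.3211]
tcp_rot: [-0.566, 0.424, 0.567, 0.424]
contact_force: [0.5, 0.8, -0.7]
opening: 0.352
```

Request:
servo_tool([
  [[0,0,0.1,0],[0,0,0.25,0],[0,0,0.4,0],[0,0.1,0.55,0],[0,0.2,0.6,0]],
])

```text
time: 10.4
eef_pos: [0.5042, -0.2142, 0.3852]
tcp_rot: [0.568, -0.423, -0.564, -0.424]
contact_force: [0.9, 0.5, 0.4]
opening: 0.352
```

```bash
python3 - <<'E'
from geo import *
s=get_state();print(s['time'],s['eef_pos'],s['qpos'],s['contact_force'])
a=snap('scene')
for q in('knee_knob','lid_bar'):
    for d in recognise('scene',q)[:2]: print(q,np.array(d['at']),B(d['at']),round(d['p'],2),proj('scene',d['at']))
A=a[100:280,260:420].copy();A=cv2.resize(A,None,fx=3.3,fy=3.3,interpolation=cv2.INTER_CUBIC)
for q in(1.25,1.28,1.3,1.33):
    k=knob(q);u=(proj('scene',W([k[0],-112,k[1]]))-[260,100])*3.3;cv2.circle(A,tuple(u.astype(int)),4,(0,0,255),1);print(q,k,u)
cv2.imwrite('pics/s2.png',A)
print('lock tip',(proj('scene',W([25,-135,151]))-[260,100])*3.3)
E
```

```text
10.4 [ 0.5042 -0.2142  0.3852] [-0.5871 -0.0761  1.694   0.0002  1.5187 -2.4442] [0.8793 0.532  0.3556]
knee_knob [ 0.4208 -0.2493  0.1957] [ 26.386  -83.7828 195.7   ] 0.66 [365.9723 196.8559]
lid_bar [ 0.4533 -0.2717  0.2561] [ 57.1638 -59.0697 256.1   ] 0.61 [384.0329 167.6659]
lid_bar [0.4493 0.2813 0.0871] [-473.7658   95.6517   87.1   ] 0.48 [187.3259 185.5811]
1.25 [-15.4344 164.8696] [277.2858 374.6912]
1.28 [ -9.9849 164.3706] [285.7667 376.2914]
1.3 [ -5.972  163.7605] [291.9976 377.8   ]
1.33 [  1.1058 162.1657] [302.9497 381.1672]
lock tip [337.4867 418.1535]
```

View pics/s2.png

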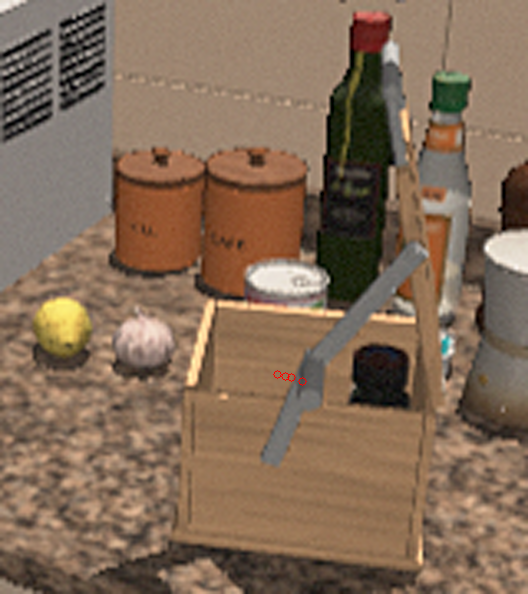

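Request:
servo_tool([
  [[-0.2,0.02,0,0],[-0.4,0.04,0,0],[-0.6,0.06,0,0],[-0.8,0.08,0,0],[-1,0.1,0,0]],
], claw=-1)

```text
time: 11.05
eef_pos: [0.4025, -0.204, 0.3803]
tcp_rot: [-0.566, 0.423, 0.567, 0.423]
contact_force: [-0.0, -0.5, -0.7]
opening: -0.004
```

Request:
servo_tool([
  [[-0.16,0,0,0],[-0.33,0.01,0,0],[-0.33,0.01,-0.2,0],[-0.33,0.01,-0.4,0],[-0.33,0.01,-0.6,0]],
])

```text
time: 11.55
eef_pos: [0.3701, -0.2032, 0.32]
tcp_rot: [-0.566, 0.424, 0.567, 0.423]
contact_force: [0.4, 0.3, -0.6]
opening: 0.0
```

Request:
servo_tool([
  [[0,0,-0.2,0],[0,0,-0.4,0],[0,0,-0.6,0],[0,0,-0.8,0],[0,0,-1,0]],
])

```text
time: 12.05
eef_pos: [0.37, -0.2029, 0.2197]
tcp_rot: [-0.566, 0.423, 0.567, 0.423]
contact_force: [-0.3, -0.3, -0.7]
opening: -0.0
```

Request:
servo_tool([
  [[0,0,-0.2,0],[0,0,-0.4,0],[0,0,-0.6,0],[0,0,-0.74,0],[0,0,-0.74,0]],
])

```text
time: 12.55
eef_pos: [0.3687, -0.2018, 0.1444]
tcp_rot: [-0.564, 0.423, 0.569, 0.424]
contact_force: [-0.4, 0.8, -0.2]
opening: -0.002
```

Request:
servo_tool([
  [[0.012,-0.04,0,0],[0.024,-0.08,0,0],[0.036,-0.12,0,0],[0.048,-0.16,0,0],[0.06,-0.2,-0.02,0]],
])

```text
time: 13.05
eef_pos: [0.3769, -0.2238, 0.1459]
tcp_rot: [0.566, -0.423, -0.566, -0.424]
contact_force: [0.2, 0.6, 0.0]
opening: -0.001
```

Request:
servo_tool([
  [[0.01,-0.03,-0.01,0],[0.02,-0.06,-0.03,0],[0.03,-0.1,-0.04,0],[0.04,-0.13,-0.05,0],[0.045,-0.15,-0.06,0]],
])

```text
time: 13.55
eef_pos: [0.3807, -0.238, 0.1388]
tcp_rot: [-0.565, 0.423, 0.567, 0.424]
contact_force: [-0.1, 2.3, -1.6]
opening: -0.006
```

Request:
servo_tool([
  [[0.005,-0.015,0,0],[0.01,-0.03,0,0],[0.015,-0.045,0,0],[0.02,-0.06,0,0],[0.02,-0.06,0,0]],
])

```text
time: 14.05
eef_pos: [0.3812, -0.2399, 0.1383]
tcp_rot: [-0.562, 0.421, 0.571, 0.426]
contact_force: [-4.1, 14.3, 4.5]
opening: -0.001
```

```bash
python3 - <<'E'
from geo import *
s=get_state();print(s['eef_pos'],B(s['eef_pos']),s['contact_force'])
a=snap('scene')
A=a[60:240,290:450].copy();A=cv2.resize(A,None,fx=3.3,fy=3.3,interpolation=cv2.INTER_CUBIC)
for y in(-89,-135):
    u=(proj('scene',W([25,y,151]))-[290,60])*3.3;cv2.circle(A,tuple(u.astype(int)),4,(0,0,255),1);print(u)
cv2.imwrite('pics/s3.png',A)
E
```

```text
[ 0.3812 -0.2399  0.1383] [   6.0161 -119.0713  138.3137] [-4.1384 14.3325  4.4632]
[242.0812 515.3386]
[238.4867 550.1535]
```

View pics/s3.png

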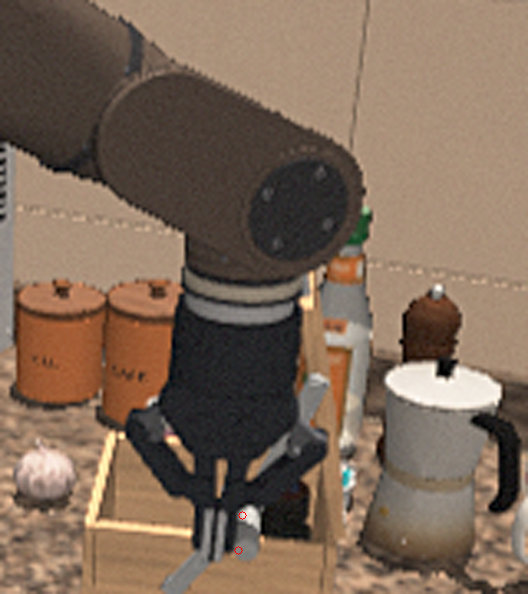

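Request:
servo_tool([
  [[-0.02,0.08,0,0],[-0.05,0.16,0,0],[-0.08,0.26,0,0],[-0.08,0.26,0.3,0],[-0.08,0.26,0.6,0]],
])

```text
time: 14.6
eef_pos: [0.3745, -0.2177, 0.1997]
tcp_rot: [-0.566, 0.423, 0.567, 0.423]
contact_force: [1.6, -1.2, -0.5]
opening: 0.001
```

Request:
servo_tool([
  [[0,0.1,0.2,-0.08],[0.05,0.3,0.4,-0.16],[0.12,0.5,0.5,-0.24],[0.2,0.7,0.6,-0.32],[0.28,0.9,0.6,-0.4]],
], claw=0.4)

```text
time: 15.1
eef_pos: [0.4041, -0.1282, 0.262]
tcp_rot: [-0.408, 0.578, 0.404, 0.58]
contact_force: [-0.3, -0.5, -0.5]
opening: 0.7
```

Request:
servo_tool([
  [[0.07,0.2,0,-0.08],[0.14,0.4,0,-0.16],[0.2,0.6,0,-0.24],[0.26,0.8,0,-0.32],[0.32,1,0,-0.4]],
])

```text
time: 15.6
eef_pos: [0.4354, -0.0276, 0.2601]
tcp_rot: [-0.208, 0.675, 0.207, 0.677]
contact_force: [-0.1, -0.5, -0.7]
opening: 0.699
```

Request:
servo_tool([
  [[0.02,0.2,0,-0.04],[0.04,0.4,0,-0.08],[0.06,0.6,0,-0.12],[0.08,0.8,0,-0.16],[0.1,1,0,-0.2]],
])

```text
time: 16.1
eef_pos: [0.4452, 0.0724, 0.2601]
tcp_rot: [-0.1, 0.699, 0.1, 0.701]
contact_force: [0.4, 0.4, 0.2]
opening: 0.702
```

```bash
python3 - <<'E'
from geo import *
s=get_state();print(s['time'],s['eef_pos'],s['qpos'],s['opening']);t=R.from_quat(s['tcp_rot']).as_matrix();print(t[:,2])
im=snap('wrist')
for d in recognise('wrist','spice_jar')[:5]: print(np.array(d['at']),round(d['p'],2),wproj(s,d['at']))
u=wproj(s,[.4474,.1665,.105]);print(u);cv2.circle(im,tuple(u.astype(int)),4,(0,0,255),1)
cv2.imwrite('pics/w2.png',im)
snap('scene')
for q in('spice_jar','lid_bar','knee_knob'):
  for d in recognise('scene',q)[:5]: print(q,np.array(d['at']),round(d['p'],2),proj('scene',d['at']).round())
E
```

```text
16.1 [0.4452 0.0724 0.2601] [-0.0642 -0.2534  2.0709 -0.0005  1.3218 -0.3481] 0.70199176110129
[0.9599 0.2802 0.002 ]
[0.4482 0.1013 0.1054] 0.98 [266.9068 153.0297]
[0.3905 0.2165 0.101 ] 0.92 [243.0751  15.6683]
[0.4505 0.1708 0.1051] 0.64 [289.8295  85.5218]
[0.54   0.1619 0.106 ] 0.58 [371.5916 121.0485]
[0.4585 0.2699 0.0198] 0.43 [315.0904   3.7868]
[285.4292  89.0804]
spice_jar [0.4359 0.0838 0.0602] 0.93 [242. 212.]
spice_jar [0.4382 0.161  0.0618] 0.91 [219. 205.]
spice_jar [0.532  0.1579 0.0884] 0.84 [239. 183.]
spice_jar [0.3752 0.2192 0.0644] 0.77 [188. 208.]
lid_bar [ 0.4542 -0.2711  0.2568] 0.89 [384. 167.]
knee_knob [ 0.4232 -0.2636  0.1914] 0.66 [373. 200.]
knee_knob [0.4609 0.4126 0.0751] 0.3 [157. 179.]
```

View pics/w2.png

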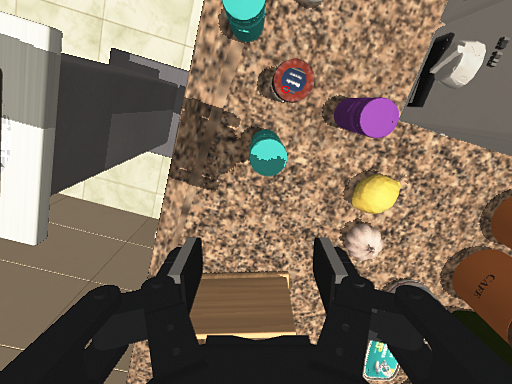

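Request:
servo_tool([
  [[0.01,0.2,0,0],[0.02,0.4,-0.1,0],[0.03,0.6,-0.2,0],[0.04,0.7,-0.3,0],[0.05,0.7,-0.3,0]],
])

```text
time: 16.9
eef_pos: [0.4492, 0.1416, 0.2277]
tcp_rot: [-0.101, 0.701, 0.101, 0.699]
contact_force: [0.8, -0.0, 0.8]
opening: 0.702
```

```bash
python3 - <<'E'
from geo import *
s=get_state();print(s['time'],s['eef_pos'])
im=snap('wrist')
for d in recognise('wrist','spice_jar')[:5]: print(np.array(d['at']),round(d['p'],2),wproj(s,d['at']))
for p,c in(((.4474,.1665),(0,0,255)),((.451,.172),(0,255,0)),((.455,.178),(255,0,0))):
    u=wproj(s,[*p,.105]);print(u);cv2.circle(im,tuple(u.astype(int)),3,c,-1)
cv2.imwrite('pics/w3.png',im)
E
```

```text
16.9 [0.4492 0.1416 0.2277]
[0.4515 0.179  0.1026] 0.87 [270.761 149.965]
[0.5389 0.1699 0.1042] 0.8 [354.4868 184.9248]
[0.4507 0.107  0.1037] 0.76 [248.7596 218.4097]
[0.3884 0.23   0.1058] 0.6 [218.2019  72.6357]
[262.7451 161.8651]
[268.1305 157.3891]
[274.1401 152.4785]
```

View pics/w3.png

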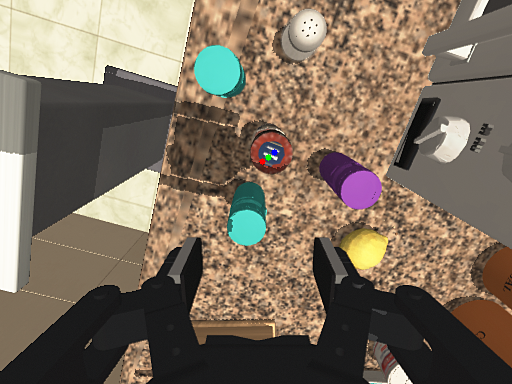

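Request:
servo_tool([
  [[0.01,0.15,-0.1,0],[0.02,0.3,-0.25,0],[0.03,0.355,-0.45,0],[0.03,0.355,-0.65,0],[0.03,0.355,-0.8,0]],
])

```text
time: 17.5
eef_pos: [0.4533, 0.1763, 0.1491]
tcp_rot: [-0.101, 0.7, 0.101, 0.7]
contact_force: [0.0, -0.3, 0.6]
opening: 0.7
```

Request:
servo_tool([
  [[0,0,-0.2,0],[0,0,-0.4,0],[0,0,-0.6,0],[0,0,-0.75,0],[0,0,-0.87,0]],
])

```text
time: 18.0
eef_pos: [0.4535, 0.1762, 0.0622]
tcp_rot: [-0.101, 0.7, 0.101, 0.7]
contact_force: [-0.3, 1.1, -0.1]
opening: 0.703
```

Request:
servo_tool([
  [[0,0,0,0],[0,0,0,0],[0,0,0,0],[0,0,0,0],[0,0,0,0]],
], claw=-1, force=30)

```text
time: 18.5
eef_pos: [0.4535, 0.1772, 0.0631]
tcp_rot: [-0.101, 0.699, 0.101, 0.7]
contact_force: [0.1, -0.5, -0.7]
opening: 0.467
```

Request:
servo_tool([
  [[0,0,0.1,0],[0,0,0.3,0],[0,0,0.5,0],[0,0,0.75,0],[0,0,1,0]],
])

```text
time: 19.0
eef_pos: [0.4529, 0.1771, 0.1642]
tcp_rot: [-0.101, 0.7, 0.101, 0.7]
contact_force: [0.8, -0.9, 0.0]
opening: 0.469
```

Request:
servo_tool([
  [[0,0,0.2,0],[0,0,0.4,0],[0.02,-0.1,0.6,0],[0.04,-0.25,0.7,0],[0.06,-0.4,0.75,0]],
])

```text
time: 19.5
eef_pos: [0.4597, 0.1369, 0.2402]
tcp_rot: [-0.101, 0.698, 0.101, 0.701]
contact_force: [0.5, -0.1, -0.6]
opening: 0.471
```

Request:
servo_tool([
  [[0.02,-0.2,0,0],[0.04,-0.4,0,0],[0.06,-0.6,0,0],[0.08,-0.8,0,0],[0.1,-1,0,0]],
])

```text
time: 20.0
eef_pos: [0.469, 0.0363, 0.2385]
tcp_rot: [-0.101, 0.699, 0.101, 0.7]
contact_force: [-0.1, -0.1, -0.9]
opening: 0.469
```

Request:
servo_tool([
  [[0.02,-0.2,0,0],[0.04,-0.4,0,0],[0.06,-0.6,0,0],[0.08,-0.8,0,0],[0.1,-1,0,0]],
])

```text
time: 20.5
eef_pos: [0.479, -0.0637, 0.2384]
tcp_rot: [-0.101, 0.7, 0.101, 0.7]
contact_force: [0.5, -0.2, -1.2]
opening: 0.467
```

Request:
servo_tool([
  [[0.005,-0.2,0,0],[0.01,-0.4,0,0],[0.015,-0.6,0,0],[0.02,-0.8,0,0],[0.02,-0.96,0,0]],
])

```text
time: 21.0
eef_pos: [0.4811, -0.1599, 0.2384]
tcp_rot: [-0.101, 0.7, 0.101, 0.7]
contact_force: [-0.8, -0.5, -0.9]
opening: 0.466
```

```bash
python3 - <<'E'
from geo import *
s=get_state();print(s['time'],s['eef_pos'],B(s['eef_pos']),s['contact_force'],s['opening'])
a=snap('scene');w=snap('wrist')
for v in[(-77,67,125),(-77,-67,125),(-85,75,125),(-85,-75,125)]:
    u=wproj(s,W(v));print(v,u);cv2.circle(w,tuple(u.astype(int)),3,(0,0,255),1)
A=cv2.resize(a[40:280,260:440],(360,480));cv2.imwrite('pics/sw.png',np.hstack([A,cv2.resize(w,(427,320))[:, :].copy() if 0 else np.vstack([cv2.resize(w,(440,330)),np.zeros((150,440,3),np.uint8)])]))
E
```

```text
21.0 [ 0.4811 -0.1599  0.2384] [-41.9504  -0.4345 238.3617] [-0.7725 -0.4848 -0.8993] 0.4661857457503211
(-77, 67, 125) [331.4785 151.7621]
(-77, -67, 125) [182.13   152.4556]
(-85, 75, 125) [341.1515 142.755 ]
(-85, -75, 125) [172.3744 143.5442]
```

View pics/sw.png

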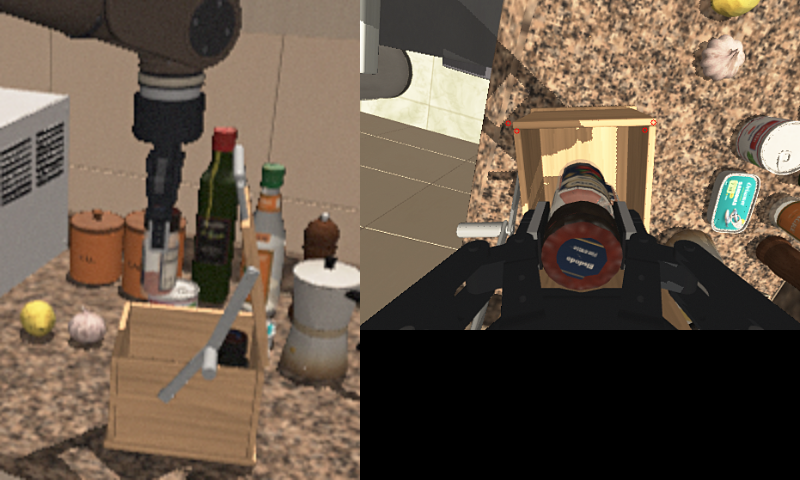

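Request:
servo_tool([
  [[0.01,0,-0.15,0],[0.02,0,-0.35,0],[0.02,0,-0.55,0],[0.02,0,-0.75,0],[0.02,0,-0.9,0]],
])

```text
time: 21.6
eef_pos: [0.482, -0.1571, 0.1449]
tcp_rot: [-0.101, 0.701, 0.102, 0.699]
contact_force: [0.4, 0.6, -1.1]
opening: 0.469
```

Request:
servo_tool([
  [[0,0,-0.15,0],[0,0,-0.3,0],[0,0,-0.42,0],[0,0,-0.54,0],[0,0,-0.64,0]],
])

```text
time: 22.1
eef_pos: [0.4828, -0.1583, 0.0824]
tcp_rot: [-0.101, 0.7, 0.101, 0.7]
contact_force: [0.0, -0.2, -0.7]
opening: 0.473
```

Request:
servo_tool([
  [[0,0,-0.03,0],[0,0,-0.06,0],[0,0,-0.09,0],[0,0,-0.12,0],[0,0,-0.14,0]],
])

```text
time: 22.6
eef_pos: [0.4834, -0.1593, 0.0701]
tcp_rot: [-0.101, 0.7, 0.101, 0.7]
contact_force: [-3.8, 0.7, 11.7]
opening: 0.467
```

Request:
servo_tool([
  [[0,0,0.01,0],[0,0,0.01,0],[0,0,0.01,0],[0,0,0.01,0],[0,0,0.01,0]],
], claw=0.3)

```text
time: 23.1
eef_pos: [0.4831, -0.1589, 0.0705]
tcp_rot: [-0.101, 0.7, 0.101, 0.7]
contact_force: [-0.0, -0.1, -0.1]
opening: 0.653
```

Request:
servo_tool([
  [[0,0,0.15,0],[0,0,0.35,0],[0,0,0.55,0],[0,0,0.75,0],[0,0,1,0]],
])

```text
time: 23.6
eef_pos: [0.4825, -0.1586, 0.1705]
tcp_rot: [-0.101, 0.7, 0.101, 0.699]
contact_force: [0.4, 0.3, 0.4]
opening: 0.652
```

Request:
servo_tool([
  [[0,0,0.2,0],[0,0,0.4,0],[0,0,0.6,0],[0,0,0.7,0],[0,0,0.7,0]],
])

```text
time: 24.1
eef_pos: [0.4838, -0.1594, 0.2422]
tcp_rot: [-0.102, 0.699, 0.1, 0.701]
contact_force: [0.5, 0.3, -0.4]
opening: 0.649
```

```bash
python3 - <<'E'
from geo import *
s=get_state();print(s['time'],s['eef_pos'],s['qpos'],s['opening'])
w=snap('wrist','w4.png')
for d in recognise('wrist','spice_jar')[:5]: print(np.array(d['at']),B(d['at']),round(d['p'],2),wproj(s,d['at']))
k=W([26,-120,151]);print('knob lock y-120',k,W([27-22+0,-120,0]))
E
```

```text
24.1 [ 0.4838 -0.1594  0.2422] [-0.5176 -0.0951  1.9676 -0.      1.2656 -0.8043] 0.6493260395218562
[ 0.4821 -0.1556  0.1146] [-45.8045   1.8088 114.6   ] 0.69 [255.6994 180.9205]
knob lock y-120 [ 0.386  -0.2593  0.151 ] [ 0.38   -0.2392  0.    ]
```

View pics/w4.png

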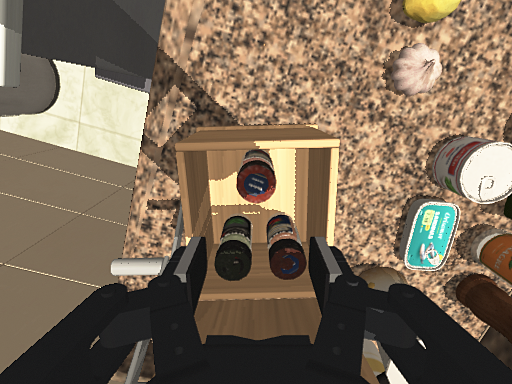

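Request:
servo_tool([
  [[0,0,0.25,0],[0,0,0.5,0.08],[0,0,0.75,0.16],[0,0,1,0.24],[-0.15,0,1,0.32]],
])

```text
time: 24.7
eef_pos: [0.4696, -0.1596, 0.3431]
tcp_rot: [-0.275, 0.651, 0.273, 0.653]
contact_force: [-0.2, 0.1, -0.1]
opening: 0.647
```

Request:
servo_tool([
  [[-0.2,-0.1,0.2,0.08],[-0.4,-0.25,0.2,0.16],[-0.6,-0.4,0.2,0.24],[-0.8,-0.6,0.2,0.32],[-0.98,-0.77,0.2,0.4]],
], claw=1)

```text
time: 25.2
eef_pos: [0.3689, -0.2363, 0.3587]
tcp_rot: [-0.461, 0.536, 0.463, 0.535]
contact_force: [-0.8, 0.2, 0.1]
opening: 1.001
```

Request:
servo_tool([
  [[0,0,0,0.08],[0,0,0,0.16],[0,0,0,0.24],[0,0,0,0.27],[0,0,0,0.27]],
])

```text
time: 25.7
eef_pos: [0.3698, -0.2357, 0.3587]
tcp_rot: [-0.562, 0.428, 0.564, 0.428]
contact_force: [0.0, 0.5, -0.1]
opening: 0.997
```

```bash
python3 - <<'E'
from geo import *
s=get_state();print(s['time'],s['eef_pos'],B(s['eef_pos']),s['qpos'],s['opening'])
print(np.degrees(np.arctan2(*R.from_quat(s['tcp_rot']).as_matrix()[[1,0],2])))
E
```

```text
25.7 [ 0.3698 -0.2357  0.3587] [  -1.2806 -128.7654  358.7477] [-0.7997 -0.3288  1.9537  0.      1.5198 -2.6412] 0.9967813417642836
105.51184220601237
```

Request:
servo_tool([
  [[0,-0.02,-0.2,0],[0.01,-0.02,-0.4,0],[0.01,-0.02,-0.6,0],[0.01,-0.02,-0.8,0],[0.01,-0.02,-1,0]],
])

```text
time: 26.2
eef_pos: [0.3707, -0.2375, 0.2586]
tcp_rot: [-0.562, 0.428, 0.563, 0.428]
contact_force: [0.3, -0.1, 0.8]
opening: 0.996
```

Request:
servo_tool([
  [[0,0,-0.15,0],[0,0,-0.3,0],[0,0,-0.45,0],[0,0,-0.6,0],[0,0,-0.7,0]],
])

```text
time: 26.7
eef_pos: [0.3706, -0.2374, 0.1888]
tcp_rot: [-0.562, 0.428, 0.564, 0.428]
contact_force: [0.1, -0.2, -0.3]
opening: 1.001
```

Request:
servo_tool([
  [[0,0,-0.15,0],[0,0,-0.3,0],[0,0,-0.45,0],[0,0,-0.6,0],[0,0,-0.6,0]],
])

```text
time: 27.2
eef_pos: [0.3699, -0.2367, 0.1283]
tcp_rot: [-0.561, 0.428, 0.565, 0.428]
contact_force: [0.2, 0.4, 0.2]
opening: 0.999
```

```bash
python3 - <<'E'
from geo import *
s=get_state();print(s['time'],s['eef_pos'],B(s['eef_pos']),s['contact_force'])
a=snap('scene')
A=cv2.resize(a[110:250,310:430],None,fx=4.2,fy=4.2,interpolation=cv2.INTER_CUBIC)
cv2.imwrite('pics/s5.png',A)
E
```

```text
27.2 [ 0.3699 -0.2367  0.1283] [  -0.2366 -128.935   128.2553] [0.2472 0.3811 0.2112]
```

View pics/s5.png

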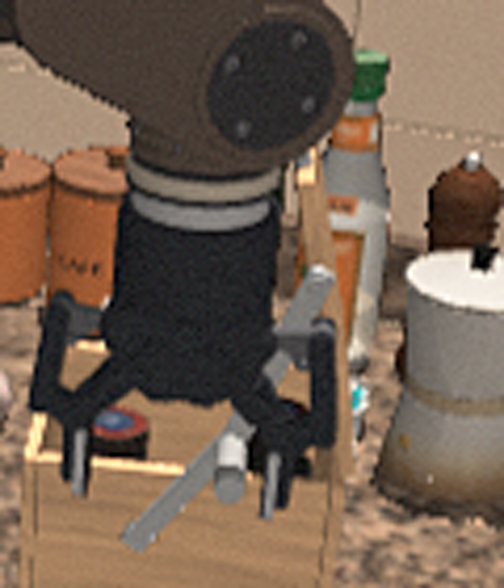

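Request:
servo_tool([
  [[-0.008,0.035,0.01,0],[-0.016,0.07,0.02,0],[-0.022,0.105,0.04,0],[-0.022,0.14,0.06,0],[-0.022,0.175,0.07,0]],
])

```text
time: 27.75
eef_pos: [0.3692, -0.2209, 0.1385]
tcp_rot: [0.564, -0.428, -0.562, -0.427]
contact_force: [-1.3, -2.9, 1.3]
opening: 1.0
```

Request:
servo_tool([
  [[0,0.04,0.01,0],[0.005,0.08,0.02,0],[0.01,0.12,0.03,0],[0.015,0.16,0.03,0],[0.02,0.21,0.03,0]],
])

```text
time: 28.25
eef_pos: [0.371, -0.1991, 0.1406]
tcp_rot: [0.563, -0.428, -0.563, -0.428]
contact_force: [-1.5, -2.2, 0.5]
opening: 1.001
```

```bash
python3 - <<'E'
from geo import *
s=get_state();print(s['time'],s['eef_pos'],B(s['eef_pos']),s['contact_force'],s['opening'])
E
```

```text
28.25 [ 0.371  -0.1991  0.1406] [ -35.9562 -117.1525  140.5518] [-1.4833 -2.1654  0.5211] 1.0014210570814568
```

Request:
servo_tool([
  [[0,0.025,0,0],[0,0.05,0,0],[0,0.075,0,0],[0,0.1,0,0],[0,0.12,0,0]],
])

```text
time: 28.75
eef_pos: [0.3707, -0.1871, 0.1404]
tcp_rot: [-0.563, 0.428, 0.563, 0.428]
contact_force: [-0.5, -1.4, 0.2]
opening: 0.996
```

Request:
servo_tool([
  [[0.01,-0.05,0,0],[0.025,-0.1,0,0],[0.025,-0.1,0.2,0],[0.025,-0.1,0.5,0],[0.025,-0.1,0.8,0]],
])

```text
time: 29.25
eef_pos: [0.3731, -0.1974, 0.2209]
tcp_rot: [-0.562, 0.428, 0.564, 0.428]
contact_force: [0.5, 0.2, 1.0]
opening: 1.002
```

Request:
servo_tool([
  [[0,0,0.25,0],[0,0,0.5,0],[0,0,0.7,0],[0,0,0.9,0],[0,0,1,0]],
])

```text
time: 29.75
eef_pos: [0.3739, -0.1981, 0.3225]
tcp_rot: [0.564, -0.428, -0.562, -0.428]
contact_force: [0.0, 0.1, 0.1]
opening: 1.0
```

Request:
servo_tool([
  [[0.1,0,0.3,0],[0.25,0,0.6,0],[0.45,0,0.8,0],[0.65,0,0.8,0],[0.85,0,0.8,0]],
], claw=0)

```text
time: 30.25
eef_pos: [0.4595, -0.1977, 0.4009]
tcp_rot: [0.563, -0.428, -0.563, -0.428]
contact_force: [0.7, -0.8, -0.2]
opening: 0.502
```

```bash
python3 - <<'E'
from geo import *
s=get_state();print(s['time'],s['eef_pos'],B(s['eef_pos']),s['contact_force'],s['opening'],s['qpos'])
im=snap('wrist')
for q in(1.2,1.27,1.34):
    b=bar(q)
    for y in(-54,54):
        u=wproj(s,W([b[0],y,b[1]]));print(q,b,u);cv2.circle(im,tuple(u.astype(int)),3,(0,0,255),1)
cv2.imwrite('pics/w6.png',im)
for d in recognise('wrist','lid_bar')[:2]: print(np.array(d['at']),B(d['at']),round(d['p'],2))
E
```

```text
30.25 [ 0.4595 -0.1977  0.4009] [-11.9423 -31.965  400.9192] [ 0.7408 -0.8441 -0.152 ] 0.502103090713234 [-0.6097 -0.1876  1.7666  0.0003  1.5618 -2.4513]
1.2 [  7.0931 330.3884] [230.5506 176.6078]
1.2 [  7.0931 330.3884] [236.5102 295.3206]
1.27 [ 21.2996 335.3467] [211.0599 178.6408]
1.27 [ 21.2996 335.3467] [219.7095 299.3018]
1.34 [ 35.8181 339.2992] [190.5915 180.4095]
1.34 [ 35.8181 339.2992] [202.1199 302.6466]
[ 0.4795 -0.235   0.2962] [ 29.5165 -23.4473 296.2   ] 0.62
```

View pics/w6.png

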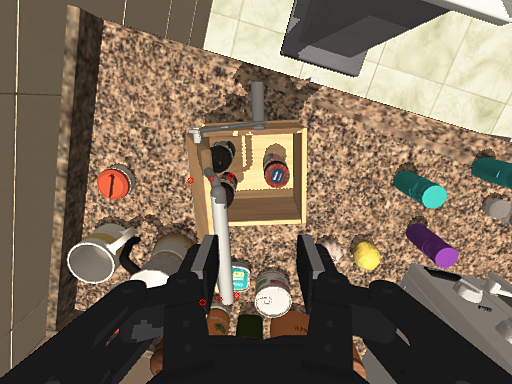

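Request:
servo_tool([
  [[0.1,-0.05,0,0],[0.2,-0.1,0,0],[0.3,-0.15,0,0],[0.38,-0.18,0,0],[0.38,-0.18,-0.1,0]],
])

```text
time: 30.85
eef_pos: [0.4975, -0.2163, 0.3915]
tcp_rot: [0.564, -0.428, -0.562, -0.428]
contact_force: [-0.0, -0.5, -0.5]
opening: 0.497
```

Request:
servo_tool([
  [[0,0,-0.15,0],[0,0,-0.3,0],[0,0,-0.5,0],[0,0,-0.7,0],[0,0,-0.76,0]],
])

```text
time: 31.35
eef_pos: [0.4947, -0.2143, 0.3102]
tcp_rot: [-0.561, 0.428, 0.565, 0.428]
contact_force: [0.8, 0.4, -0.5]
opening: 0.499
```

Request:
servo_tool([
  [[0,0,0,0],[0,0,0,0],[0,0,0,0],[0,0,0,0],[0,0,0,0]],
], claw=-1, force=30)

```text
time: 31.85
eef_pos: [0.4966, -0.2158, 0.3153]
tcp_rot: [0.564, -0.428, -0.563, -0.428]
contact_force: [-0.2, -1.6, -0.8]
opening: 0.128
```

```bash
python3 - <<'E'
from geo import *
s=get_state();print(s['time'],s['eef_pos'],B(s['eef_pos']),s['contact_force'],s['opening'])
q=np.arccos((85-B(s['eef_pos'])[0])/215);print(q);arc(np.linspace(q,0,36))
E
```

```text
31.85 [ 0.4966 -0.2158  0.3153] [ 15.972   -1.5745 315.2896] [-0.1633 -1.6036 -0.8189] 0.12837423309710658
1.243947479471099
[[-0.021, 0.069, -0.026, 0], [-0.041, 0.137, -0.054, 0], [-0.061, 0.204, -0.085, 0], [-0.081, 0.27, -0.118, 0], [-0.1, 0.334, -0.154, 0]]
[[-0.019, 0.063, -0.038, 0], [-0.038, 0.126, -0.079, 0], [-0.056, 0.186, -0.121, 0], [-0.073, 0.245, -0.166, 0], [-0.091, 0.303, -0.213, 0]]
[[-0.017, 0.056, -0.049, 0], [-0.033, 0.11, -0.1, 0], [-0.049, 0.163, -0.154, 0], [-0.064, 0.213, -0.209, 0], [-0.078, 0.262, -0.266, 0]]
[[-0.014, 0.047, -0.059, 0], [-0.027, 0.092, -0.119, 0], [-0.04, 0.134, -0.181, 0], [-0.052, 0.175, -0.245, 0], [-0.064, 0.213, -0.31, 0]]
[[-0.011, 0.036, -0.066, 0], [-0.021, 0.07, -0.134, 0], [-0.03, 0.101, -0.203, 0], [-0.039, 0.13, -0.273, 0], [-0.047, 0.157, -0.345, 0]]
[[-0.007, 0.024, -0.072, 0], [-0.014, 0.046, -0.145, 0], [-0.02, 0.065, -0.219, 0], [-0.025, 0.082, -0.293, 0], [-0.029, 0.096, -0.368, 0]]
[[-0.003, 0.012, -0.075, 0], [-0.006, 0.021, -0.151, 0], [-0.008, 0.027, -0.227, 0], [-0.009, 0.031, -0.304, 0], [-0.01, 0.032, -0.38, 0]]
```

Gripped. Lowering along the arc at about 0.36 rad/s.

Request:
servo_tool([
  [[-0.021,0.069,-0.026,0],[-0.041,0.137,-0.054,0],[-0.061,0.204,-0.085,0],[-0.081,0.27,-0.118,0],[-0.1,0.334,-0.154,0]],
])

```text
time: 32.35
eef_pos: [0.4856, -0.1814, 0.2988]
tcp_rot: [-0.563, 0.428, 0.563, 0.427]
contact_force: [-4.3, -3.5, 1.8]
opening: 0.129
```

Request:
servo_tool([
  [[-0.019,0.063,-0.038,0],[-0.038,0.126,-0.079,0],[-0.056,0.186,-0.121,0],[-0.073,0.245,-0.166,0],[-0.091,0.303,-0.213,0]],
])

```text
time: 32.85
eef_pos: [0.4759, -0.1513, 0.2766]
tcp_rot: [-0.562, 0.429, 0.564, 0.427]
contact_force: [-5.1, -3.4, 0.3]
opening: 0.128
```

Request:
servo_tool([
  [[-0.017,0.056,-0.049,0],[-0.033,0.11,-0.1,0],[-0.049,0.163,-0.154,0],[-0.064,0.213,-0.209,0],[-0.078,0.262,-0.266,0]],
])

```text
time: 33.35
eef_pos: [0.4679, -0.125, 0.2498]
tcp_rot: [-0.562, 0.429, 0.564, 0.427]
contact_force: [-5.7, -3.6, -0.3]
opening: 0.125
```

Request:
servo_tool([
  [[-0.014,0.047,-0.059,0],[-0.027,0.092,-0.119,0],[-0.04,0.134,-0.181,0],[-0.052,0.175,-0.245,0],[-0.064,0.213,-0.31,0]],
])

```text
time: 33.85
eef_pos: [0.4613, -0.1036, 0.2186]
tcp_rot: [-0.562, 0.429, 0.565, 0.427]
contact_force: [-4.2, -3.1, -0.4]
opening: 0.124
```

Request:
servo_tool([
  [[-0.011,0.036,-0.066,0],[-0.021,0.07,-0.134,0],[-0.03,0.101,-0.203,0],[-0.039,0.13,-0.273,0],[-0.047,0.157,-0.345,0]],
])

```text
time: 34.35
eef_pos: [0.4566, -0.0881, 0.1841]
tcp_rot: [-0.562, 0.429, 0.564, 0.427]
contact_force: [-5.0, -4.3, -0.8]
opening: 0.129
```

Request:
servo_tool([
  [[-0.007,0.024,-0.072,0],[-0.014,0.046,-0.145,0],[-0.02,0.065,-0.219,0],[-0.025,0.082,-0.293,0],[-0.029,0.096,-0.368,0]],
])

```text
time: 34.85
eef_pos: [0.4537, -0.0788, 0.1474]
tcp_rot: [-0.562, 0.429, 0.564, 0.427]
contact_force: [-5.5, -5.1, 0.2]
opening: 0.127
```

Request:
servo_tool([
  [[-0.003,0.012,-0.07,0],[-0.006,0.021,-0.14,0],[-0.008,0.027,-0.2,0],[-0.009,0.031,-0.26,0],[-0.01,0.032,-0.31,0]],
])

```text
time: 35.35
eef_pos: [0.4529, -0.0762, 0.1166]
tcp_rot: [-0.562, 0.429, 0.564, 0.426]
contact_force: [-5.2, -6.8, 0.6]
opening: 0.129
```

Request:
servo_tool([
  [[0,0,-0.015,0],[0,0,-0.03,0],[0,0,-0.045,0],[0,0,-0.06,0],[0,0,-0.07,0]],
])

```text
time: 35.85
eef_pos: [0.4531, -0.0761, 0.1131]
tcp_rot: [-0.562, 0.429, 0.565, 0.426]
contact_force: [-15.7, -3.6, 22.2]
opening: 0.122
```

Request:
servo_tool([
  [[0,0,0,0],[0,0,0,0],[0,0,0,0],[0,0,0,0],[0,0,0,0]],
], claw=-0.2)

```text
time: 36.35
eef_pos: [0.4544, -0.0754, 0.1106]
tcp_rot: [-0.563, 0.428, 0.563, 0.428]
contact_force: [-0.5, 0.4, -0.5]
opening: 0.402
```

Request:
servo_tool([
  [[0,0,0.1,0],[0,0,0.3,0],[0,0,0.5,0],[0,0.1,0.75,0],[0,0.2,1,0]],
])

```text
time: 36.85
eef_pos: [0.4544, -0.0556, 0.2125]
tcp_rot: [0.563, -0.428, -0.563, -0.428]
contact_force: [-0.1, 0.4, 0.4]
opening: 0.402
```

Request:
servo_tool([
  [[0,0.2,0.1,0],[0,0.4,0.2,0],[0,0.6,0.3,0],[0,0.8,0.3,0],[0,1,0.3,0]],
])

```text
time: 37.35
eef_pos: [0.4548, 0.0451, 0.2424]
tcp_rot: [0.564, -0.427, -0.562, -0.428]
contact_force: [-0.3, 0.3, 0.0]
opening: 0.402
```

```bash
python3 - <<'E'
from geo import *
s=get_state();print(s['time'],s['eef_pos'],s['contact_force'])
a=snap('scene');o=cv2.imread('pics/scene.png')
for q in('knee_knob','lid_bar','salt_shaker','tumbler'):
    for d in recognise('scene',q)[:2]: print(q,np.array(d['at']),round(d['p'],2))
x=a[180:280,285:400];y=o[180:280,285:400]
print('box-region mean diff',np.abs(x.astype(int)-y).mean(), 'shift',cv2.phaseCorrelate(cv2.cvtColor(x,6).astype(float),cv2.cvtColor(y,6).astype(float)))
cv2.imwrite('pics/fin.png',cv2.resize(a[140:300,140:420],None,fx=2.8,fy=2.8))
E
```

```text
37.35 [0.4548 0.0451 0.2424] [-0.2801  0.2561  0.038 ]
knee_knob [ 0.3895 -0.1597  0.0738] 0.76
knee_knob [0.4594 0.4133 0.0738] 0.28
lid_bar [ 0.4804 -0.199   0.1348] 0.75
salt_shaker [0.4459 0.279  0.0841] 0.55
tumbler [0.4577 0.4162 0.0718] 0.8
box-region mean diff 6.638202898550724 shift ((0.0022971116924068724, 0.01370005771877203), 0.9807844547085236)
```

```bash
python3 -c "
from plant import *
print(sign_off())"
```

```text
the job is handed in; nothing more can be done
None
```

The job is handed in at about 37 s of robot time. `sign_off` gave no verdict, so the outcome below rests on my own checks.

**What I did:**
- **Lid open:** I raised the lid by its bar and let go. I then pushed the knee through straight until it met its stop at about 14 N. A later picture showed it locked with the lid standing free.
- **Jar:** I set the dark-capped jar on the box floor, with about 12 N of contact on touching down, and released it upright. The wrist picture confirmed it stood in the front half of the box, about 46 mm in front of centre.
- **Lid closed:** I pulled the knee back to the front, gripped the bar again and lowered the lid at about 0.36 rad/s. It seated at about 22 N, and I then moved the gripper clear.

**Last checks:**
- **Lid and stay:** The scene view of the closed box lines up with the starting picture to about 0.01 pixel. The lid and knob were found within 3 mm of where they began.
- **Bystanders:** The salt shaker and tumbler were within about 5 mm of their starting readings, which is near the detector's error of about 4 mm.
- **Robot:** It read no contact force at the end.

**Not checked or slightly off:**
- The viewer refused the final picture because the 12-picture limit was reached, so the closed state rests on numbers alone.
- I could not see the jar once the lid was closed.
- My fitted box position disagreed with what the gripper touched by about 2 to 4 mm, which did not affect the work.

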